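# Lock the lantern's battery cap with the charging switch pulled off

### The job

Pull the push-pull knob on the sloping pine stand straight out until it clicks and stays out (charging off). With it out, press the lantern's battery cap down and turn it about a quarter turn clockwise, seen from above, until its bar points at the steel ribs and it springs back up locked; then push the knob fully home again and let go. Leave everything else where it stands.

Things in the scene. Friction and masses are not known exactly. Their poses are not given: they have to be found in the camera images.
- knob_grip (a point): Centre of the head of the black push-pull knob on the stand's sloping panel; it moves with the knob. z = the knob's axis, out of the panel (pull direction), 28 degrees from vertical; y is level, across the panel. Head 40 mm diameter, full width from 12 mm below to 16 mm above this point along z, flat top at +18 mm; 18 mm stem below it. With the knob in, the panel lies 40 mm below.
- knob (a joint): How far the knob is out, m: 0 = home, 0.022 = out at its click, which is also its stop. An over-centre spring draws it to 0 below half travel and to 0.022 above: about 5 N along its axis starts it from either end, up to about 8 N carries it over the middle. It stays at either end when let go.
- stand: Pine stand fixed to the table, 260 mm wide, 248 mm high; origin under the knob's foot. Its panel slopes 28 degrees and faces its own -x, roughly the robot; 26 mm radius, 5 mm thick steel bezel round the knob's stem; a peg stands on the panel 112 mm to either side. A torch (to 290 mm high) is clipped on its ledge, a tin hangs at its +y end.
- ledge_edge (a point): Middle of the lower front edge of the stand's pine top ledge, 232 mm up, running along the stand's y. It overhangs the knob: 115 mm above and only 22 mm behind the knob head's centre, so a gripper coming straight down hits it. Come and go along the knob's axis, or up to 8 degrees steeper (a tool tilted 20 to 28 degrees clears it).
- cap_grip (a point): Grip point on the black battery cap of the lantern: on its turning axis, 183 mm above the table with the cap up; it sinks and turns with the cap. Cap: disc 92 mm diameter with an upright bar 70 mm long, 16 mm thick, along this frame's x (fingers close along y); z is up. The bar's top is 12 mm above this point, the disc's top 24 mm below.
- lantern: Lantern fixed upright to the table on a 150 mm square wooden foot, 116 mm across, its housing 135 mm high, the cap above that. Origin on its axis at the table. Two upright steel ribs, 8 mm wide, on opposite sides of the housing show where the cap's bar points when locked.
- cap (a joint): Turn of the cap, rad, growing clockwise seen from above. Starts at 0 to 0.12, unlocked; end stop 1.45, bar pointing at the two ribs. From about 0.27 to 1.18 a bayonet ledge bars the way unless the cap is pressed down; beyond 1.2 it springs up when let go, and is locked.
- collar (a joint): How far the cap is pressed down, m: 0 = up, 0.012 = bottom stop. A spring pushes it up with about 2.5 N at the top and 8 N at the bottom. The bayonet lugs pass freely under the ledge from 0.0075 on.
- eyecup: Bystander: clear plastic eye cup, 60 mm across, 65 mm high, in front of the lantern; origin under its centre.
- carton: Bystander: cardboard box 70 x 110 x 50 mm behind the lantern; origin under its centre.
- bottle: Bystander: brown glass bottle, 60 mm across, 130 mm high, near the robot; origin under its centre.
- mug: Bystander: white mug, 76 mm across, 80 mm high, right side of the table; origin under its centre.
- jar: Bystander: white jar, 70 mm across, 90 mm high, left side of the table; origin under its centre.
Things that resemble listed ones, but are neither listed nor needed, are in the scene too. What is shaped like the lantern but green is not meant.

How it is judged:
By the outcome, as a careful person would: the job done as asked, in the order asked, and still so for the second after the job is handed in, with the robot touching nothing.
It also fails if it takes over 67 s, if anything falls off the work surface, if the arm or the gripper's body presses on something with over 40 N, if the wrist force passes 120 N, or if a joint passes its speed limit or range.

### The arm

A 7-joint arm with a two-finger parallel gripper is mounted at the origin on the work surface. World frame = base frame: x ahead of the robot, y to its left, z up, the work surface at z = 0. Lengths are in m, angles in rad, forces in N, time in s.
With the tool pointing down it reaches from about 0.35 to 0.9 m from the base axis. Payload 7.2 kg.
Tool frame: the origin (TCP) lies midway between the tips of the shut fingers; the grasp point (between the pads) lies 19 mm behind it (arm.grasp_offset is the z of the grasp point in the tool frame, in m); z points along the fingers, y is the line along which they close (so a half turn about z gives the same grasp; the last joint's range is limited). The gripper opens to 85 mm and grips with 20 to 120 N. Pads are 22 mm wide; open, the fingers measure 114 mm over their backs; the gripper's body (76 mm by 85 mm) begins 54 mm behind the grasp point. The pads swing forward as they close: fully open they stand 13 mm farther back than shut.
Start: joints at [1.057, 0.411, -0.013, 1.596, 0.006, 1.134, -0.082], TCP at [0.269, -0.564, 0.231] pointing down, gripper open.
Joint ranges: [-2.95, 2.95], [-0.29, 1.99], [-1.47, 1.44], [0.14, 2.54], [-1.03, 4.17], [0.13, 1.85], [-2.86, 2.86]. Speed limits (rad/s): [2.39, 2.39, 3.01, 3.01, 3.14, 3.14, 3.14].

### API

Orientations are given as a rotation vector (axis times angle).
In Python, from station import arm gives the robot as it stands. The module is installed in compiled form; this text tells all that it offers.
- The arm moves only by the tool servo_tool, never from a script. Its argument "steps" is one flat list of numbers, 5 for each row, row after row: the shift along the tool's x, y, z in units of 30 mm (1.0 is 30 mm), then the turn about the tool's z in units of 5 degrees (1.0 is 5 degrees), then the gripper command: -1 is fully open, 1 is shut, values between are in proportion. In form: [tx, ty, tz, turn, gripper, tx, ty, tz, turn, gripper, ...]. A call has 1 to 20 rows; each row is the pose to reach, as a shift and turn from the pose commanded when the call began, along the tool's axes at that moment; what a row does not reach only later rows make up. A row lasts 1/12 s, in which the tool goes at most 41.7 mm and 7.16 degrees, less where a joint would pass 70% of its speed; a pose out of reach is approached as far as the arm can. A call with a gripper value outside its range is refused whole. The fingers move at their own pace and stop on an object; the grip force is fixed at half the most. Time passes only in rows, so rows that repeat a pose let the fingers close. It gives the time, the measured TCP pose, the force, the opening and the grip force at its end, in the units of the state.
- arm.state(): the state, without advancing time (a new reading comes with each control period).
- arm.read_camera(name): name is "side" or "top"; returns the picture (420x560x3 uint8, red, green, blue); there is no depth.
- arm.calibration(name): a dict with "fovy" (degrees; the focal length in pixels is half the picture's height over the tangent of half this angle, whatever the lens; pixels are square), "cx", "cy" (the principal point, pixels), "R" (3x3) and "t" (3): a world point X has camera coordinates R X + t. Camera axes: x right, y down, z forward; pixel columns grow to the right and rows downward; lengths in m; the calibration is good to about 2 mm. A picture is of the moment at which its call begins. calibration takes no time and is no camera call.
- arm.hand_in(): hands the job in; it is judged then, once.
The state is a dict: "clock": time; "q": joint angles; "qvel": joint speeds; "joint_efforts": joint torques, N m; "position": TCP position; "tcp_rot": TCP orientation; "wrist_force": force on the tool from outside, world axes, zero at the start; "ft_torque": the same for the moment, N m; "width": finger opening in m; "gripper_force": force on a finger pad.
Only numpy, scipy, OpenCV 4.12 (cv2) and the standard library are available. Lean on these libraries where they do the work, as an engineer would, in place of code of your own. Each camera call takes 0.05 s, during which the arm holds its last target. There are 200 camera calls.

## Working session

There is one attempt and no reset: what is moved stays moved. The work goes in short steps, Python scripts to look and compute and a tool call to move; the robot and the scene stay as the last step left them, time stands still between calls to the robot, and variables do not carry over. Pictures are saved under pics/ and viewed, at most 10 in all, crops included, and the job is handed in when it is done.

Besides the shell and the picture viewer there is one more tool, called after "Call:" as name(argument=value, ...) on one line, values as JSON. servo_tool: Moves the arm, as the interface text tells. Its arguments: {"type":"object","properties":{"steps":{"type":"array","items":{"type":"number"}}},"required":["steps"]}

```bash
mkdir -p pics; python3 - <<'E'
from station import arm
import cv2,numpy as np
for n in("side","top"):
    im=arm.read_camera(n);cv2.imwrite(f"pics/{n}0.png",im[:,:,::-1]);c=arm.calibration(n)
    print(n,c, "pos",-np.array(c["R"]).T@np.array(c["t"]))
s=arm.state();print(s,arm.grasp_offset)
E
```

```text
side {'fovy': 42.759961465882036, 'cx': 288.88032092150024, 'cy': 215.45704633513142, 'R': array([[-0.71511652, -0.69866912,  0.0216755 ],
       [-0.45648821,  0.44330163, -0.77142866],
       [ 0.5293646 , -0.56155599, -0.63594653]]), 't': array([0.33413364, 0.41357926, 1.47057596])} pos [-0.3507323   0.87591925  1.24701207]
top {'fovy': 47.255560433372494, 'cx': 281.20191534455, 'cy': 215.77101288929703, 'R': array([[-0.02200252, -0.9997424 , -0.00556993],
       [-0.98982856,  0.02256691, -0.14046409],
       [ 0.14055361,  0.00242271, -0.99007011]]), 't': array([-0.08534166,  0.55966293,  1.64127965])} pos [ 0.32140484 -0.10192588  1.70311911]
{'clock': 0.1, 'q': array([ 1.05678129,  0.41181792, -0.01274304,  1.5969362 ,  0.0055816 ,
        1.13429334, -0.08215458]), 'qvel': array([-0.00102366, -0.00059432, -0.00141628, -0.0038075 ,  0.00144639,
        0.0004602 , -0.00010142]), 'joint_efforts': array([ 3.15969504e-03, -6.01828480e+01,  6.84637763e-01, -3.00082111e+01,
        1.40757352e-02,  6.51176742e-03,  2.66856148e-05]), 'position': array([ 0.26929807, -0.56352755,  0.23054811]), 'tcp_rot': array([-3.06250128e+00, -6.94335551e-01,  6.00768707e-04]), 'wrist_force': array([ 0.59652572, -0.16175737,  0.74062974]), 'ft_torque': array([ 0.00806103, -0.00504065,  0.03609971]), 'gripper_force': 0.0, 'width': 0.08517171120619316} -0.0187
```

View pics/side0.png

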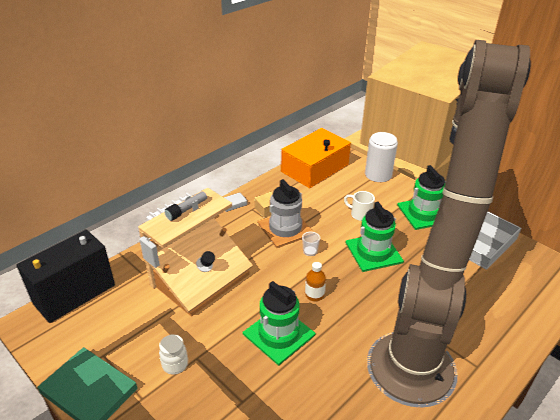

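View pics/top0.png

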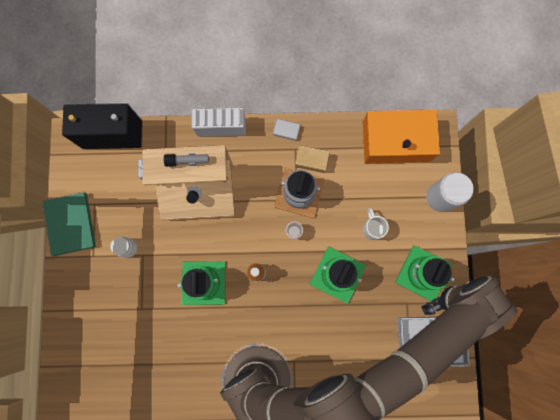

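Side view: the pine stand's black knob is at (207,260) and the grey lantern at (286,208). Top view: the knob is at (193,197) and the grey lantern's cap at (300,185). 

Things that could be mistaken, by top pixel:
- **Knob:** pine stand's black knob (193,197), black box's knobs (73,117) and (114,117), orange box's knob (407,144). I choose (193,197).
- **Lantern:** grey (300,185), green (197,283), (342,273) and (434,272). I choose grey.

Next is a close crop of both views to check the choice.

```bash
python3 - <<'E'
import cv2,numpy as np
t=cv2.imread("pics/top0.png");s=cv2.imread("pics/side0.png")
a=cv2.resize(t[140:225,130:330],None,fx=4,fy=4,interpolation=cv2.INTER_CUBIC)[:300]
a=cv2.resize(t[145:220,130:330],(800,300),interpolation=cv2.INTER_CUBIC)
b=cv2.resize(s[175:275,120:320],(600,300),interpolation=cv2.INTER_CUBIC)
o=np.zeros((600,800,3),np.uint8);o[:300]=a;o[300:,:600]=b
cv2.imwrite("pics/crop1.png",o)
E
```

```text
(no output)
```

View pics/crop1.png

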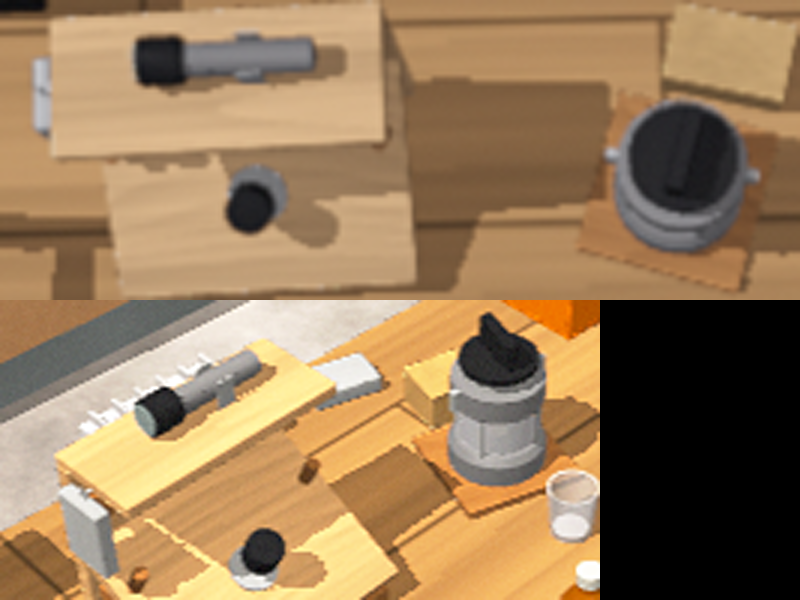

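The crop confirms the choices. The knob head is at top (192.7,196.8) and side (208,258.7), over its steel bezel. The grey lantern's cap bar runs from about (300.7,192.5) to (305.7,173) in the top view. The ledge's front edge runs from (143,184.2) to (226,180.5).

```bash
cat > h.py <<'E'
import numpy as np,cv2
from station import arm
from scipy.spatial.transform import Rotation as Ro
def ray(n,p):
    c=arm.calibration(n);f=210/np.tan(np.radians(c["fovy"]/2));R=np.array(c["R"]);t=np.array(c["t"])
    return -R.T@t, R.T@np.array([(p[0]-c["cx"])/f,(p[1]-c["cy"])/f,1])
def onz(n,p,z):
    o,d=ray(n,p);return o+d*(z-o[2])/d[2]
def tri(p,q):
    o,d=ray("top",p);e,g=ray("side",q)
    s=np.linalg.lstsq(np.c_[d,-g],e-o,rcond=None)[0];a=o+d*s[0];b=e+g*s[1]
    return (a+b)/2,np.linalg.norm(a-b)
def blob(im,box,thr=60):
    x0,y0,x1,y1=box;m=(im[y0:y1,x0:x1].max(2)<thr).astype(np.uint8)
    n,l,st,ce=cv2.connectedComponentsWithStats(m);i=1+np.argmax(st[1:,4])
    return ce[i]+[x0,y0],st[i],(l==i)
E
python3 - <<'E'
from h import *
t=cv2.imread("pics/top0.png");s=cv2.imread("pics/side0.png")
a,sa,_=blob(t,(182,186,204,206));b,sb,_=blob(s,(198,248,220,272))
print("knob",a,sa,b,sb,tri(a,b),onz("top",a,.125))
c,sc,_=blob(t,(284,166,320,202));print("cap",c,sc,onz("top",c,.165))
# near/far ledge corners
for p in((143,184.2),(226,180.5)):print("ledge",onz("top",p,.248))
for p in((300.7,192.5),(305.7,173)):print("bar",onz("top",p,.195))
for p in((282.5,183.7),(318,188.7)):print("studs",onz("top",p,.12))
for p in((210.5,217.5),(200,180)):pass
E
```

```text
knob [192.15238095 196.41904762] [  5   5  11  12 105] [207.23648649 258.44594595] [  3   4  14  14 148] (array([0.61896338, 0.19956475, 0.11712647]), np.float64(0.00017005334617432836)) [0.61755255 0.19812512 0.125     ]
cap [300.51268116 184.29891304] [  4   6  26  26 552] [ 0.64211411 -0.16349887  0.165     ]
ledge [0.63641455 0.32717192 0.248     ]
ledge [0.64213767 0.07006854 0.248     ]
bar [ 0.60914646 -0.16215751  0.195     ]
bar [ 0.67246881 -0.17997949  0.195     ]
studs [ 0.6549526  -0.10481287  0.12      ]
studs [ 0.63508318 -0.22355005  0.12      ]
```

```bash
cat >> h.py <<'E'
def info(s=None):
    s=s or arm.state();R=Ro.from_rotvec(s["tcp_rot"]).as_matrix()
    print("t%.2f pos"%s["clock"],s["position"].round(4),"q",s["q"].round(3),"toolx az %.1f"%np.degrees(np.arctan2(R[1,0],R[0,0])),"z",R[:,2].round(3),"w %.4f F"%s["width"],s["wrist_force"].round(1),"g %.0f"%s["gripper_force"])
    return s["position"],R
def delta(target):
    p,R=info();print("units",(R.T@(np.array(target)-p)/.03).round(2))
E
python3 -c "
from h import *
delta([.269,-.564,.53]);delta([.5,0,.6])"
```

```text
t0.10 pos [ 0.2693 -0.5635  0.2305] q [ 1.057  0.412 -0.013  1.597  0.006  1.134 -0.082] toolx az 25.5 z [-0.001  0.001 -1.   ] w 0.0852 F [ 0.6 -0.2  0.7] g 0
units [-0.02 -0.   -9.98]
t0.10 pos [ 0.2693 -0.5635  0.2305] q [ 1.057  0.412 -0.013  1.597  0.006  1.134 -0.082] toolx az 25.5 z [-0.001  0.001 -1.   ] w 0.0852 F [ 0.6 -0.2  0.7] g 0
units [ 15.04 -13.65 -12.3 ]
```

Call:
servo_tool(steps=[0,0,-3,-5,-1,0,0,-6,-10,-1,0,0,-9,-15,-1,0,0,-10,-20,-1,0,0,-10,-25,-1,0,0,-10,-30,-1,0,0,-10,-31.2,-1,0,0,-10,-31.2,-1,0,0,-10,-31.2,-1,0,0,-10,-31.2,-1,0,0,-10,-31.2,-1,0,0,-10,-31.2,-1,0,0,-10,-31.2,-1,0,0,-10,-31.2,-1,0,0,-10,-31.2,-1,0,0,-10,-31.2,-1,0,0,-10,-31.2,-1,0,0,-10,-31.2,-1])

```text
clock: 1.6
position: [0.2694, -0.5639, 0.5307]
tcp_rot: [-0.685, -3.065, -0.001]
wrist_force: [0.0, 0.3, -0.7]
width: 0.0855
gripper_force: 0.0
```

```bash
python3 -c "
from h import *
delta([.5,0,.55])"
```

```text
t1.60 pos [ 0.2694 -0.5639  0.5307] q [ 1.266  0.37  -0.363  0.993  0.132  1.8    2.086] toolx az 154.8 z [-0.     0.001 -1.   ] w 0.0855 F [ 0.   0.3 -0.7] g 0
units [ 1.04 20.28 -0.63]
```

Call:
servo_tool(steps=[0.1,1.3,0,-1,-1,0.2,2.6,0,-2,-1,0.3,3.9,0,-3,-1,0.4,5.2,0,-4,-1,0.5,6.5,0,-5,-1,0.6,8,0,-5.3,-1,0.7,9.5,0,-5.3,-1,0.8,11,0,-5.3,-1,0.8,12.5,0,-5.3,-1,0.8,14,0,-5.3,-1,0.8,15.5,0,-5.3,-1,0.8,17,0,-5.3,-1,0.8,18.5,0,-5.3,-1,0.8,20,0,-5.3,-1,0.8,20.3,0,-5.3,-1,0.8,20.3,0,-5.3,-1,0.8,20.3,0,-5.3,-1])

```text
clock: 3.02
position: [0.5106, -0.0012, 0.5306]
tcp_rot: [0.036, -3.14, -0.002]
wrist_force: [0.0, -0.5, -0.1]
width: 0.0852
gripper_force: 0.0
```

```bash
python3 -c "
from h import *
delta([.6,0,.8])"
```

```text
t3.02 pos [ 0.5106 -0.0012  0.5306] q [ 0.598  0.202 -0.864  1.265  0.154  1.743  1.365] toolx az -178.7 z [-0.001  0.001 -1.   ] w 0.0852 F [ 0.  -0.5 -0.1] g 0
units [-2.97 -0.02 -8.98]
```

Call:
servo_tool(steps=[-0.5,0,-1,0,-1,-1,0,-2,0,-1,-1.5,0,-3,0,-1,-2,0,-4,0,-1,-2.5,0,-5,0,-1,-3,0,-6,0,-1,-3,0,-7,0,-1,-3,0,-8,0,-1,-3,0,-9,0,-1,-3,0,-9,0,-1])

```text
clock: 3.85
position: [0.5612, -0.0057, 0.6059]
tcp_rot: [-0.023, 3.088, -0.002]
wrist_force: [-1.1, 0.3, 0.3]
width: 0.0857
gripper_force: 0.0
```

```bash
python3 -c "
from h import *
info()"
```

```text
t3.85 pos [ 0.5612 -0.0057  0.6059] q [-0.39   0.214  0.435  1.04  -0.094  1.853  1.591] toolx az -179.1 z [ 0.053 -0.001 -0.999] w 0.0857 F [-1.1  0.3  0.3] g 0
```

Call:
servo_tool(steps=[0,0,-1,0,-1,0,0,-2,0,-1,0,0,-3,0,-1,0,0,-4,0,-1,0,0,-5,0,-1,0,0,-6,0,-1,0,0,-7,0,-1,0,0,-8,0,-1])

```text
clock: 4.52
position: [0.5347, -0.0043, 0.6351]
tcp_rot: [-0.025, 3.038, -0.002]
wrist_force: [-0.3, -0.4, 0.2]
width: 0.0853
gripper_force: 0.0
```

```bash
python3 -c "
from h import *
info()"
```

```text
t4.52 pos [ 0.5347 -0.0043  0.6351] q [-0.55   0.142  0.586  1.066 -0.084  1.852  1.587] toolx az -179.0 z [ 0.103 -0.001 -0.995] w 0.0853 F [-0.3 -0.4  0.2] g 0
```

Call:
servo_tool(steps=[0,0,0.5,0,-1,0,0,1,0,-1,0,0,1.5,0,-1,0,0,2,0,-1,0,0,2.5,0,-1,0,0,3,0,-1])

```text
clock: 5.02
position: [0.5442, -0.0041, 0.5449]
tcp_rot: [-0.026, 3.038, -0.002]
wrist_force: [0.7, 0.2, -0.4]
width: 0.0857
gripper_force: 0.0
```

```bash
python3 -c "
from h import *
info()"
```

```text
t5.02 pos [ 0.5442 -0.0041  0.5449] q [-0.574  0.103  0.564  1.311 -0.053  1.64   1.566] toolx az -179.0 z [ 0.104 -0.    -0.995] w 0.0857 F [ 0.7  0.2 -0.4] g 0
```

Call:
servo_tool(steps=[-5,0,-15,0,-1,-5,0,-15,0,-1,-5,0,-15,0,-1,-5,0,-15,0,-1,-5,0,-15,0,-1,-5,0,-15,0,-1,-5,0,-15,0,-1,-5,0,-15,0,-1,-5,0,-15,0,-1,-5,0,-15,0,-1,-5,0,-15,0,-1,-5,0,-15,0,-1,-5,0,-15,0,-1,-5,0,-15,0,-1,-5,0,-15,0,-1,-5,0,-15,0,-1])

```text
clock: 6.35
position: [0.5781, -0.0019, 0.6553]
tcp_rot: [-0.025, 2.981, -0.002]
wrist_force: [-0.4, 0.2, 0.1]
width: 0.0853
gripper_force: 0.0
```

```bash
python3 -c "
from h import *
info()"
```

```text
t6.35 pos [ 0.5781 -0.0019  0.6553] q [-0.399  0.21   0.448  0.937 -0.099  1.852  1.585] toolx az -179.0 z [ 0.16  -0.    -0.987] w 0.0853 F [-0.4  0.2  0.1] g 0
```

Call:
servo_tool(steps=[-5,0,-15,0,-1,-5,0,-15,0,-1,-5,0,-15,0,-1,-5,0,-15,0,-1,-5,0,-15,0,-1])

```text
clock: 6.77
position: [0.5797, -0.0009, 0.6825]
tcp_rot: [-0.024, 2.926, -0.003]
wrist_force: [-0.4, 0.4, 0.0]
width: 0.0854
gripper_force: 0.0
```

Call:
servo_tool(steps=[-15,0,0,0,-1,-15,0,0,0,-1,-15,0,0,0,-1,-15,0,0,0,-1,-15,0,0,0,-1])

```text
clock: 7.18
position: [0.7396, 0.0022, 0.6418]
tcp_rot: [-0.024, 2.889, -0.003]
wrist_force: [-0.3, -0.3, -0.3]
width: 0.0855
gripper_force: 0.0
```

Call:
servo_tool(steps=[0,0,-15,0,-1,0,0,-15,0,-1,0,0,-15,0,-1,0,0,-15,0,-1,0,0,-15,0,-1])

```text
clock: 7.6
position: [0.6473, 0.0018, 0.7092]
tcp_rot: [-0.023, 2.838, -0.003]
wrist_force: [0.1, -0.4, 1.2]
width: 0.0854
gripper_force: 0.0
```

```bash
python3 -c "
from h import *
info()"
```

```text
t7.60 pos [0.6473 0.0018 0.7092] q [-0.284  0.314  0.368  0.687 -0.132  1.853  1.581] toolx az -179.0 z [ 0.299  0.    -0.954] w 0.0854 F [ 0.1 -0.4  1.2] g 0
```

Call:
servo_tool(steps=[0,0,-15,0,-1,0,0,-15,0,-1,0,0,-15,0,-1,0,0,-15,0,-1,0,0,-15,0,-1])

```text
clock: 8.02
position: [0.5685, 0.0013, 0.7538]
tcp_rot: [-0.023, 2.786, -0.002]
wrist_force: [-1.2, 0.6, 0.4]
width: 0.0856
gripper_force: 0.0
```

Call:
servo_tool(steps=[0,0,-15,0,-1,0,0,-15,0,-1,0,0,-15,0,-1,0,0,-15,0,-1,0,0,-15,0,-1])

```text
clock: 8.43
position: [0.5247, 0.0055, 0.783]
tcp_rot: [-0.032, 2.736, -0.002]
wrist_force: [0.7, 0.6, 0.0]
width: 0.0856
gripper_force: 0.0
```

```bash
python3 -c "
from h import *
p,R=info()
# tilt-frame approach: grasp point at knob centre +3mm along axis; TCP = grasp + 18.7mm along tool z
k=np.array([.619,.1995,.117]);z=R[:,2]
for d in(.15,.0):
    tcp=k+np.array([-.469,-.011,.883])*.002+z*.0187-z*d
    print(d,tcp.round(4),(R.T@(tcp-p)/.03).round(2))
"
```

```text
t8.43 pos [0.5247 0.0055 0.783 ] q [-1.228  0.054  1.252  0.865 -0.062  1.853  1.578] toolx az -178.6 z [ 0.395  0.003 -0.919] w 0.0856 F [0.7 0.6 0. ] g 0
0.15 [0.5662 0.199  0.2394] [ 5.73  6.52 17.22]
0.0 [0.6254 0.1995 0.1016] [ 5.73  6.52 22.22]
```

Call:
servo_tool(steps=[0.5,0.6,0.8,0,-1,1,1.2,2,0,-1,1.5,1.8,3.2,0,-1,2,2.4,4.4,0,-1,2.5,3,5.6,0,-1,3,3.6,6.8,0,-1,3.5,4.2,8,0,-1,4,4.8,9.2,0,-1,4.5,5.4,10.4,0,-1,5,6,11.6,0,-1,5.4,6.4,12.8,0,-1,5.73,6.52,14,0,-1,5.73,6.52,15.2,0,-1,5.73,6.52,16,0,-1,5.73,6.52,16.7,0,-1,5.73,6.52,17.2,0,-1,5.73,6.52,17.2,0,-1,5.73,6.52,17.2,0,-1])

```text
clock: 9.93
position: [0.5661, 0.1986, 0.2387]
tcp_rot: [-0.033, 2.737, -0.007]
wrist_force: [-0.4, -1.1, 0.2]
width: 0.0849
gripper_force: 0.0
```

```bash
python3 - <<'E'
from h import *
p,R=info()
k=np.array([.619,.1995,.117]);z=R[:,2]
tcp=k+np.array([-.469,-.011,.883])*.002+z*.0187
print((R.T@(tcp-p)/.03).round(2))
t=arm.read_camera("top")[:,:,::-1];s=arm.read_camera("side")[:,:,::-1]
o=np.zeros((480,800,3),np.uint8)
o[:,:400]=cv2.resize(t[120:240,140:240],(400,480));o[:,400:]=cv2.resize(s[170:290,150:250],(400,480))
cv2.imwrite("pics/c2.png",o)
E
```

```text
t9.93 pos [0.5661 0.1986 0.2387] q [-1.268  0.21   0.856  2.02   0.027  0.616  1.124] toolx az -178.5 z [ 0.393 -0.    -0.919] w 0.0849 F [-0.4 -1.1  0.2] g 0
[-0.02  0.03  4.98]
```

View pics/c2.png

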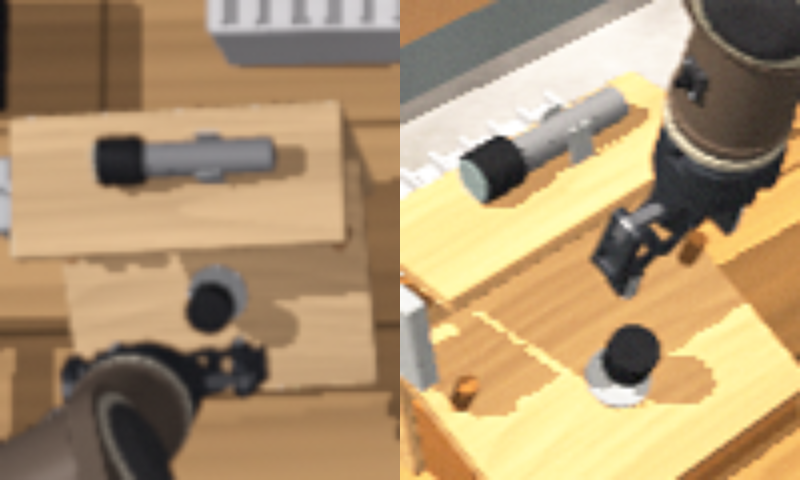

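The gripper stands in front of the knob on its axis: in the crop's top half the fingers are at about (70..265,370) and the knob at (212,305). Next I advance and close.

Call:
servo_tool(steps=[0,0,0.6,0,-1,0,0,1.3,0,-1,0,0,2,0,-1,0,0,2.7,0,-1,0,0,3.3,0,-1,0,0,3.9,0,-1,0,0,4.4,0,-1,0,0,4.8,0,-1,0,0,5,0,-1,0,0,5,0,-1,0,0,5,0,-1])

```text
clock: 10.95
position: [0.626, 0.2002, 0.1029]
tcp_rot: [-0.034, 2.735, -0.002]
wrist_force: [-1.0, 0.5, 0.9]
width: 0.0854
gripper_force: 0.0
```

Call:
servo_tool(steps=[0,0,0,0,1,0,0,0,0,1,0,0,0,0,1,0,0,0,0,1,0,0,0,0,1,0,0,0,0,1,0,0,0,0,1,0,0,0,0,1])

```text
clock: 11.62
position: [0.6257, 0.2021, 0.1029]
tcp_rot: [-0.037, 2.735, 0.0]
wrist_force: [-6.3, 4.4, 10.7]
width: 0.0377
gripper_force: 58.7
```

```bash
python3 -c "
from h import *
p,R=info();print((R.T@np.array([-.469,-.011,.883])*22/30).round(3))"
```

```text
t11.62 pos [0.6257 0.2021 0.1029] q [-0.919  0.493  0.57   2.015 -0.272  0.338  1.384] toolx az -178.4 z [ 0.396  0.006 -0.918] w 0.0377 F [-6.3  4.4 10.7] g 59
[ 0.06  -0.002 -0.731]
```

Call:
servo_tool(steps=[0.01,0,-0.1,0,1,0.02,0,-0.2,0,1,0.03,0,-0.3,0,1,0.04,0,-0.4,0,1,0.05,0,-0.5,0,1,0.05,0,-0.6,0,1,0.06,0,-0.7,0,1,0.07,0,-0.8,0,1,0.07,0,-0.8,0,1,0.07,0,-0.8,0,1])

```text
clock: 12.45
position: [0.6151, 0.2017, 0.1227]
tcp_rot: [-0.037, 2.733, -0.002]
wrist_force: [12.2, 6.5, -16.0]
width: 0.0372
gripper_force: 73.8
```

```bash
python3 -c "
from h import *
info()"
```

```text
t12.45 pos [0.6151 0.2017 0.1227] q [-0.973  0.454  0.62   2.027 -0.242  0.37   1.356] toolx az -178.4 z [ 0.397  0.004 -0.918] w 0.0372 F [ 12.2   6.5 -16. ] g 74
```

Call:
servo_tool(steps=[0,0,0.05,0,1,0,0,0.05,0,-1,0,0,0.05,0,-1,0,0,0.05,0,-1,0,0,0.05,0,-1,0,0,0.05,0,-1,0,0,0.05,0,-1,0,0,0.05,0,-1,0,0,0.05,0,-1])

```text
clock: 13.2
position: [0.6149, 0.1996, 0.1215]
tcp_rot: [-0.034, 2.736, -0.004]
wrist_force: [-0.6, -0.5, -1.2]
width: 0.0855
gripper_force: 0.0
```

Call:
servo_tool(steps=[0,0,-0.3,0,-1,0,0,-0.8,0,-1,0,0,-1.5,0,-1,0,0,-2.3,0,-1,0,0,-3.2,0,-1,0,0,-4.2,0,-1,0,0,-5.2,0,-1,0,0,-6,0,-1,0,0,-6,0,-1])

```text
clock: 13.95
position: [0.5445, 0.1998, 0.291]
tcp_rot: [-0.032, 2.732, 0.004]
wrist_force: [0.3, -0.1, 0.2]
width: 0.0857
gripper_force: 0.0
```

```bash
python3 - <<'E'
from h import *
info()
t=arm.read_camera("top")[:,:,::-1];s=arm.read_camera("side")[:,:,::-1]
cv2.imwrite("pics/t3.png",t);cv2.imwrite("pics/s3.png",s)
a,sa,_=blob(t,(182,186,204,214));b,sb,_=blob(s,(192,240,225,272));print(a,sa,b,sb,tri(a,b))
E
```

```text
t13.95 pos [0.5445 0.1998 0.291 ] q [-1.446  0.075  0.96   1.998  0.183  0.743  0.983] toolx az -178.6 z [ 0.398  0.007 -0.918] w 0.0857 F [ 0.3 -0.1  0.2] g 0
[191.13333333 198.43809524] [  4   7  11  12 105] [209.04026846 255.36241611] [ 11   8  13  15 149] (array([0.60857734, 0.19920645, 0.13678089]), np.float64(9.803061080897315e-05))
```

The knob head is now at (0.609,0.199,0.137), which is 22 mm out, so it has clicked. Next I need to bring the tool back upright. I'll try the wrist's other limit, close in to the base.

```bash
python3 -c "
from h import *
delta([.38,-.06,.30])"
```

```text
t14.05 pos [0.5436 0.2002 0.2877] q [-1.442  0.081  0.957  2.002  0.177  0.739  0.988] toolx az -178.5 z [ 0.395  0.006 -0.919] w 0.0856 F [ 0.8  0.3 -0.1] g 0
units [ 5.06 -8.54 -2.58]
```

Call:
servo_tool(steps=[0.3,-0.6,-0.6,0,1,0.8,-1.4,-1.2,0,1,1.4,-2.3,-1.8,0,1,2,-3.3,-2.5,0,1,2.6,-4.4,-2.6,0,1,3.2,-5.5,-2.6,0,1,3.8,-6.6,-2.6,0,1,4.4,-7.6,-2.6,0,1,5,-8.5,-2.6,0,1,5.06,-8.5,-2.6,0,1,5.06,-8.5,-2.6,0,1,5.06,-8.5,-2.6,0,1])

```text
clock: 15.05
position: [0.4136, 0.0037, 0.3156]
tcp_rot: [-0.036, 2.741, 0.003]
wrist_force: [-0.1, 0.5, 0.9]
width: 0.0004
gripper_force: 0.0
```

```bash
python3 -c "
from h import *
delta([.38,-.06,.30])"
```

```text
t15.05 pos [0.4136 0.0037 0.3156] q [-0.208 -0.29   0.021  2.215  0.097  0.824  1.359] toolx az -178.4 z [ 0.389  0.007 -0.921] w 0.0004 F [-0.1  0.5  0.9] g 0
units [ 1.29 -2.09  0.03]
```

Call:
servo_tool(steps=[15,0,0,0,1,15,0,0,0,1,15,0,0,0,1,15,0,0,0,1,15,0,0,0,1])

```text
clock: 15.47
position: [0.376, -0.0015, 0.2612]
tcp_rot: [0.001, 2.763, -0.013]
wrist_force: [-1.0, -2.8, 0.3]
width: -0.0001
gripper_force: 0.0
```

```bash
python3 -c "
from h import *
info()
t=cv2.imread('pics/top0.png')
for n,p,z in(('bottle',(255,271),.13),('eyecup',(294,231),.06),('green2',(341,273),.18),('green1',(197,284),.18),('mug',(376,227),.08)):print(n,onz('top',p,z).round(3))"
```

```text
t15.47 pos [ 0.376  -0.0015  0.2612] q [ 0.268 -0.291 -0.355  2.33  -0.087  0.71   1.533] toolx az -179.9 z [ 0.369 -0.009 -0.929] w -0.0001 F [-1.  -2.8  0.3] g 0
bottle [ 0.365 -0.009  0.13 ]
eyecup [ 0.501 -0.141  0.06 ]
green2 [ 0.351 -0.282  0.18 ]
green1 [0.327 0.171 0.18 ]
mug [ 0.506 -0.419  0.08 ]
```

Call:
servo_tool(steps=[12,0,-9,0,1,12,0,-9,0,1,12,0,-9,0,1,12,0,-9,0,1,12,0,-9,0,1])

```text
clock: 15.88
position: [0.353, 0.0136, 0.2364]
tcp_rot: [-0.015, 2.798, 0.011]
wrist_force: [0.0, 0.3, 0.8]
width: -0.0
gripper_force: 0.0
```

Call:
servo_tool(steps=[13.9,0,-5.5,0,1,13.9,0,-5.5,0,1,13.9,0,-5.5,0,1,13.9,0,-5.5,0,1,13.9,0,-5.5,0,1])

```text
clock: 16.3
position: [0.3206, 0.0343, 0.1989]
tcp_rot: [-0.052, 2.825, 0.03]
wrist_force: [-0.4, 1.7, 0.8]
width: 0.0001
gripper_force: 0.0
```

```bash
python3 -c "
from h import *
info()"
```

```text
t16.30 pos [0.3206 0.0343 0.1989] q [ 0.161 -0.29  -0.385  2.472 -0.109  0.628  1.459] toolx az -178.0 z [ 0.31   0.026 -0.95 ] w 0.0001 F [-0.4  1.7  0.8] g 0
```

Call:
servo_tool(steps=[-1,-0.2,-1.2,0,1,-2,-0.4,-2.4,0,1,-3,-0.6,-3.6,0,1,-4,-0.8,-4.8,0,1,-5.1,-1,-6,0,1,-5.1,-1,-6,0,1,-5.1,-1,-6,0,1])

```text
clock: 16.88
position: [0.4148, -0.0007, 0.423]
tcp_rot: [-0.033, 2.818, 0.019]
wrist_force: [0.5, 0.5, 0.3]
width: 0.0002
gripper_force: 0.0
```

Call:
servo_tool(steps=[6,0,-14,0,1,6,0,-14,0,1,6,0,-14,0,1,6,0,-14,0,1,6,0,-14,0,1])

```text
clock: 17.3
position: [0.3971, 0.0074, 0.4628]
tcp_rot: [-0.058, 2.854, 0.034]
wrist_force: [-0.7, 1.3, 1.1]
width: -0.0005
gripper_force: 0.0
```

Call:
servo_tool(steps=[12,0,-9,0,1,12,0,-9,0,1,12,0,-9,0,1,12,0,-9,0,1,12,0,-9,0,1])

```text
clock: 17.72
position: [0.3756, 0.0143, 0.4384]
tcp_rot: [-0.049, 2.913, 0.042]
wrist_force: [-1.7, 5.5, 0.9]
width: 0.0
gripper_force: 0.0
```

```bash
python3 -c "
from h import *
info()"
```

```text
t17.72 pos [0.3756 0.0143 0.4384] q [ 0.225 -0.292 -0.275  1.89  -0.104  1.305  1.573] toolx az -178.2 z [ 0.226  0.033 -0.974] w 0.0000 F [-1.7  5.5  0.9] g 0
```

Call:
servo_tool(steps=[12,0,-9,0,1,12,0,-9,0,1,12,0,-9,0,1,12,0,-9,0,1,12,0,-9,0,1])

```text
clock: 18.13
position: [0.3541, 0.0106, 0.4175]
tcp_rot: [-0.002, 2.977, 0.056]
wrist_force: [0.6, -10.3, 1.2]
width: 0.0002
gripper_force: 0.0
```

Call:
servo_tool(steps=[12,0,-11,0,1,12,0,-11,0,1,12,0,-11,0,1,12,0,-11,0,1,12,0,-11,0,1])

```text
clock: 18.55
position: [0.3371, 0.0341, 0.4242]
tcp_rot: [-0.068, 3.022, 0.047]
wrist_force: [-0.1, 1.5, 0.9]
width: -0.0001
gripper_force: 0.0
```

```bash
python3 -c "
from h import *
info()"
```

```text
t18.55 pos [0.3371 0.0341 0.4242] q [ 0.14  -0.29  -0.263  1.906 -0.096  1.396  1.509] toolx az -177.5 z [ 0.117  0.033 -0.993] w -0.0001 F [-0.1  1.5  0.9] g 0
```

Call:
servo_tool(steps=[-0.4,1.2,0,0,1,-0.8,2.4,0,0,1,-0.8,2.4,0,0,1,-0.8,2.4,0,0,1])

```text
clock: 18.88
position: [0.3591, 0.1029, 0.4279]
tcp_rot: [-0.046, 3.024, 0.038]
wrist_force: [-0.4, -1.0, 0.1]
width: -0.0003
gripper_force: 0.0
```

Call:
servo_tool(steps=[12,-3.5,-9,0,1,12,-3.5,-9,0,1,12,-3.5,-9,0,1,12,-3.5,-9,0,1,12,-3.5,-9,0,1])

```text
clock: 19.3
position: [0.314, 0.096, 0.4552]
tcp_rot: [-0.065, 3.057, 0.029]
wrist_force: [0.6, 0.3, 0.7]
width: -0.0
gripper_force: 0.0
```

```bash
python3 -c "
from h import *
info()"
```

```text
t19.30 pos [0.314  0.096  0.4552] q [-0.038 -0.289 -0.291  1.832 -0.076  1.501  1.294] toolx az -177.6 z [ 0.083  0.021 -0.996] w -0.0000 F [0.6 0.3 0.7] g 0
```

Call:
servo_tool(steps=[12,-3.5,-7,0,1,12,-3.5,-7,0,1,12,-3.5,-7,0,1,12,-3.5,-7,0,1,12,-3.5,-7,0,1])

```text
clock: 19.72
position: [0.2882, 0.0973, 0.4479]
tcp_rot: [-0.043, 3.115, -0.01]
wrist_force: [-0.5, 1.6, -0.1]
width: -0.0003
gripper_force: 0.0
```

```bash
python3 -c "
from h import *
info()"
```

```text
t19.72 pos [0.2882 0.0973 0.4479] q [-0.091 -0.293 -0.282  1.849 -0.066  1.552  1.236] toolx az -178.4 z [ 0.026 -0.006 -1.   ] w -0.0003 F [-0.5  1.6 -0.1] g 0
```

```bash
python3 - <<'E'
from h import *
delta([.642,-.166,.33])
t=cv2.imread("pics/top0.png");c=t[162:208,274:332]
g=np.clip(c.astype(float)*4,0,255).astype(np.uint8)
cv2.imwrite("pics/cap4.png",cv2.resize(g,None,fx=12,fy=12,interpolation=cv2.INTER_CUBIC))
_,st,m=blob(t,(284,166,320,202))
cs=max(cv2.findContours(m.astype(np.uint8),0,1)[0],key=cv2.contourArea);e=cv2.fitEllipse(cs);print(e,onz("top",np.array(e[0])+[284,166],.163))
E
```

```text
t19.72 pos [0.2882 0.0973 0.4479] q [-0.091 -0.293 -0.282  1.849 -0.066  1.552  1.236] toolx az -178.4 z [ 0.026 -0.006 -1.   ] w -0.0003 F [-0.5  1.6 -0.1] g 0
units [-11.44  -9.08   4.29]
((16.50933837890625, 18.314664840698242), (25.381717681884766, 25.857755661010742), 77.64173126220703) [ 0.64247889 -0.16356656  0.163     ]
```

View pics/cap4.png

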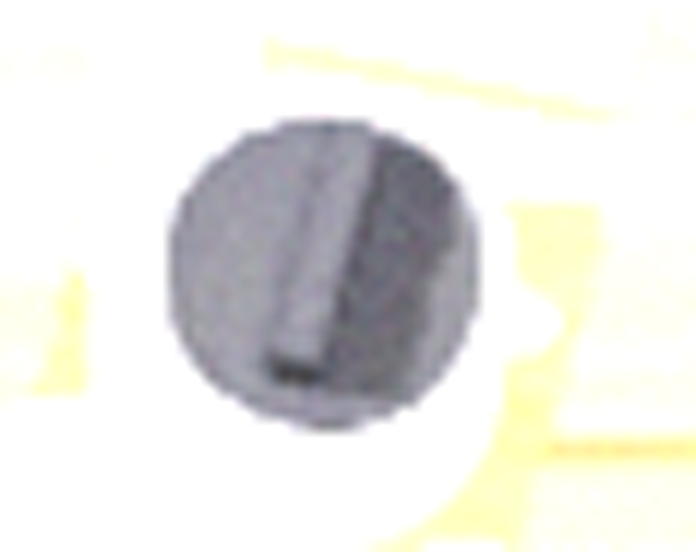

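The bar's top face runs from (300,354) to (349,129) in this crop. That puts the cap axis at about (0.643,-0.164), with the bar at azimuth about −14°. The next move takes the tool above the cap.

Call:
servo_tool(steps=[-0.6,-0.5,0,0.5,-1,-1.5,-1.2,0,1,-1,-2.5,-2,0,1.5,-1,-3.5,-2.8,0,2,-1,-4.5,-3.6,0,2.5,-1,-5.5,-4.4,0.3,3,-1,-6.5,-5.2,0.8,3.3,-1,-7.5,-6,1.4,3.3,-1,-8.5,-6.8,2.2,3.3,-1,-9.5,-7.6,3,3.3,-1,-10.5,-8.4,3.8,3.3,-1,-11.2,-8.9,4.6,3.3,-1,-11.45,-9,5.2,3.3,-1,-11.45,-9,5.5,3.3,-1,-11.45,-9,5.6,3.3,-1,-11.45,-9,5.6,3.3,-1,-11.45,-9,5.6,3.3,-1])

```text
clock: 21.13
position: [0.646, -0.163, 0.2919]
tcp_rot: [0.4, 3.088, 0.011]
wrist_force: [-0.8, -0.5, 0.7]
width: 0.0854
gripper_force: 0.0
```

```bash
python3 -c "
from h import *
delta([.643,-.164,.23]);delta([.643,-.164,.167])
t=arm.read_camera('top')[:,:,::-1];s=arm.read_camera('side')[:,:,::-1]
cv2.imwrite('pics/s5.png',cv2.resize(s[150:260,230:350],None,fx=5,fy=5))
"
```

```text
t21.13 pos [ 0.646  -0.163   0.2919] q [ 0.136  0.426  0.062  1.434 -0.036  1.256  1.516] toolx az 165.2 z [ 0.029  0.003 -1.   ] w 0.0854 F [-0.8 -0.5  0.7] g 0
units [ 0.14 -0.08  2.06]
t21.13 pos [ 0.646  -0.163   0.2919] q [ 0.136  0.426  0.062  1.434 -0.036  1.256  1.516] toolx az 165.2 z [ 0.029  0.003 -1.   ] w 0.0854 F [-0.8 -0.5  0.7] g 0
units [ 0.2  -0.1   4.16]
```

View pics/s5.png

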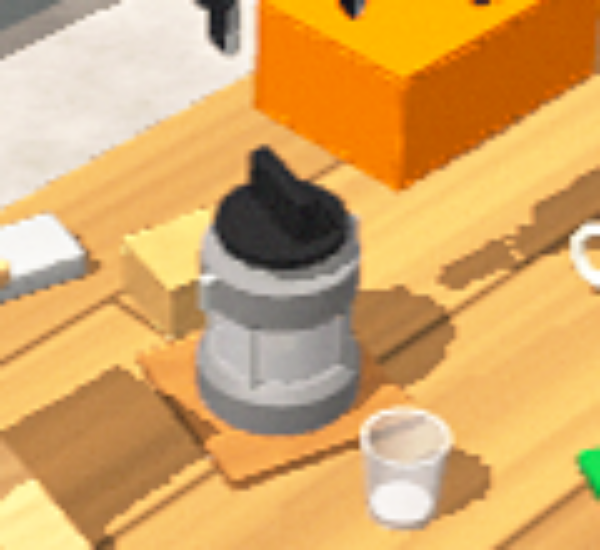

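The fingers hang symmetrically above the cap, outside the crop's top edge. Next I descend onto the bar and close.

Call:
servo_tool(steps=[0,0,0.5,0,-1,0.1,-0.1,1.2,0,-1,0.15,-0.1,2,0,-1,0.15,-0.1,2.8,0,-1,0.2,-0.1,3.5,0,-1,0.2,-0.1,4,0,-1,0.2,-0.1,4.15,0,-1,0.2,-0.1,4.15,0,-1])

```text
clock: 21.9
position: [0.6429, -0.1637, 0.166]
tcp_rot: [0.4, 3.089, 0.01]
wrist_force: [-0.8, -0.2, 0.6]
width: 0.0852
gripper_force: 0.0
```

Call:
servo_tool(steps=[0,0,0,0,1,0,0,0,0,1,0,0,0,0,1,0,0,0,0,1,0,0,0,0,1,0,0,0,0,1,0,0,0,0,1,0,0,0,0,1,0,0,0,0,1,0,0,0,0,1])

```text
clock: 22.73
position: [0.6444, -0.1609, 0.1666]
tcp_rot: [0.398, 3.088, 0.016]
wrist_force: [1.7, 6.7, 2.6]
width: 0.0152
gripper_force: 59.8
```

```bash
python3 -c "
from h import *
s=arm.state();info(s);print(s['ft_torque'])"
```

```text
t22.73 pos [ 0.6444 -0.1609  0.1666] q [ 0.144  0.517  0.049  1.592 -0.042  1.006  1.523] toolx az 165.3 z [ 0.029  0.006 -1.   ] w 0.0152 F [1.7 6.7 2.6] g 60
[ 1.19302818 -0.18328436 -0.55008009]
```

Call:
servo_tool(steps=[0,0.08,0.1,0,1,0,0.08,0.2,0,1,0,0.08,0.3,0,1,0,0.08,0.4,0,1,0,0.08,0.42,0,1,0,0.08,0.42,0,1,0,0.08,0.42,0,1])

```text
clock: 23.32
position: [0.6446, -0.1608, 0.1552]
tcp_rot: [0.401, 3.087, 0.012]
wrist_force: [-4.3, 5.5, 14.7]
width: 0.0152
gripper_force: 61.2
```

```bash
python3 -c "
from h import *
info()"
```

```text
t23.32 pos [ 0.6446 -0.1608  0.1552] q [ 0.143  0.528  0.049  1.602 -0.041  0.984  1.52 ] toolx az 165.2 z [ 0.029  0.004 -1.   ] w 0.0152 F [-4.3  5.5 14.7] g 61
```

Call:
servo_tool(steps=[0,0,0,0.5,1,0,0,0,1.5,1,0,0,0,2.5,1,0,0,0,3.5,1,0,0,0,4.5,1,0,0,0,5.5,1,0,0,0,6.5,1,0,0,0,7.5,1,0,0,0,8.5,1,0,0,0,9.5,1,0,0,0,10.5,1,0,0,0,11.5,1,0,0,0,12.5,1,0,0,0,13.5,1,0,0,0,14.5,1,0,0,0,15.3,1,0,0,0,16,1,0,0,0,16.5,1,0,0,0,16.5,1])

```text
clock: 24.9
position: [0.6456, -0.1595, 0.1551]
tcp_rot: [2.346, 2.065, 0.041]
wrist_force: [0.1, 6.6, 14.3]
width: 0.0148
gripper_force: 59.2
```

```bash
python3 -c "
from h import *
s=arm.state();info(s);print(s['ft_torque'])"
```

```text
t24.90 pos [ 0.6456 -0.1595  0.1551] q [-0.096  0.551  0.396  1.62  -0.258  0.993  0.257] toolx az 82.7 z [ 0.03   0.005 -1.   ] w 0.0148 F [ 0.1  6.6 14.3] g 59
[1.07215947 0.9442613  0.01147441]
```

Call:
servo_tool(steps=[0,0,0,0.4,1,0,0,0,0.8,1,0,0,0,0.8,1])

```text
clock: 25.15
position: [0.6457, -0.1596, 0.1551]
tcp_rot: [2.415, 1.985, 0.041]
wrist_force: [-0.1, 7.6, 13.1]
width: 0.015
gripper_force: 59.3
```

```bash
python3 -c "
from h import *
s=arm.state();info(s);print(s['ft_torque'])"
```

```text
t25.15 pos [ 0.6457 -0.1596  0.1551] q [-0.107  0.553  0.413  1.62  -0.269  0.995  0.198] toolx az 78.8 z [ 0.03   0.005 -1.   ] w 0.0150 F [-0.1  7.6 13.1] g 59
[0.92961518 0.85125717 0.74213592]
```

Call:
servo_tool(steps=[0,0,-0.1,-0.3,1,0,0,-0.2,-0.3,1,0,0,-0.3,-0.3,1,0,0,-0.4,-0.3,1,0,0,-0.42,-0.3,1,0,0,-0.42,-0.3,-1,0,0,-0.42,-0.3,-1,0,0,-0.42,-0.3,-1,0,0,-0.42,-0.3,-1,0,0,-0.42,-0.3,-1,0,0,-0.42,-0.3,-1,0,0,-0.42,-0.3,-1,0,0,-0.42,-0.3,-1,0,0,-1,-0.3,-1,0,0,-2,-0.3,-1,0,0,-3.2,-0.3,-1,0,0,-4.5,-0.3,-1,0,0,-5.5,-0.3,-1,0,0,-5.5,-0.3,-1])

```text
clock: 26.73
position: [0.6418, -0.1636, 0.3259]
tcp_rot: [2.385, 2.008, 0.047]
wrist_force: [0.0, -0.3, 0.3]
width: 0.0858
gripper_force: 0.0
```

```bash
python3 -c "
from h import *
delta([.56,0,.33])
t=arm.read_camera('top')[:,:,::-1];s=arm.read_camera('side')[:,:,::-1]
cv2.imwrite('pics/t6.png',t)
def g(c,k=3):return cv2.resize(np.clip(c.astype(float)*k,0,255).astype(np.uint8),(400,400),interpolation=cv2.INTER_CUBIC)
cv2.imwrite('pics/s6.png',np.hstack([g(s[170:250,245:325]),g(t[145:225,260:340])]))
"
```

```text
t26.73 pos [ 0.6418 -0.1636  0.3259] q [-0.131  0.415  0.459  1.42  -0.198  1.313  0.167] toolx az 80.2 z [ 0.038  0.001 -0.999] w 0.0858 F [ 0.  -0.3  0.3] g 0
units [ 4.91 -3.61 -0.23]
```

View pics/s6.png

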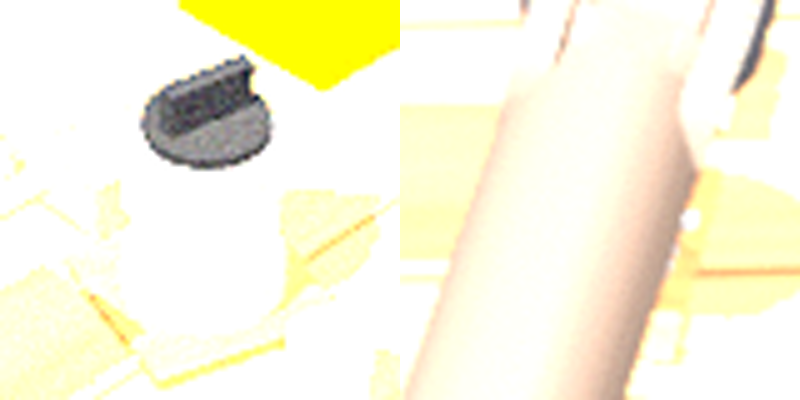

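The side crop shows the cap bar turned a quarter, with its top edge from (168,95) to (248,62); the arm still hides the top view. I move to the knob next, with the fingers shut, and check the lock on the way.

Call:
servo_tool(steps=[0.5,-0.2,0,-1.4,1,1.3,-0.5,0,-2.8,1,2.3,-0.9,0,-4.2,1,3.3,-1.3,0,-5.6,1,4.3,-1.7,0,-7,1,5.3,-2.1,0,-8.4,1,6.3,-2.5,0,-9.8,1,7.3,-2.9,0,-11.2,1,8.3,-3.3,0,-12.6,1,9.3,-3.7,0,-14,1,10.3,-4,0,-15.4,1,11,-4.3,0,-16.8,1,11.5,-4.36,0,-18.2,1,11.5,-4.36,0,-19.6,1,11.5,-4.36,0,-20.2,1,11.5,-4.36,0,-20.2,1,11.5,-4.36,0,-20.2,1])

```text
clock: 28.25
position: [0.5689, 0.1998, 0.3159]
tcp_rot: [-0.03, 3.116, 0.003]
wrist_force: [-0.6, -1.1, -0.5]
width: -0.0002
gripper_force: 0.0
```

```bash
python3 -c "
from h import *
delta([.575,.199,.185]);delta([.588,.1995,.128])
t=arm.read_camera('top')[:,:,::-1];s=arm.read_camera('side')[:,:,::-1]
a,sa,_=blob(s,(192,240,225,272));print('knob side',a,sa)
def g(c,k=3):return cv2.resize(np.clip(c.astype(float)*k,0,255).astype(np.uint8),(400,400),interpolation=cv2.INTER_CUBIC)
cv2.imwrite('pics/s7.png',np.hstack([g(s[180:280,160:260],1),g(t[160:210,275:325],4)]))
"
```

```text
t28.25 pos [0.5689 0.1998 0.3159] q [-0.431  0.3    0.011  1.556  0.005  1.261  1.167] toolx az -178.9 z [ 0.025  0.002 -1.   ] w -0.0002 F [-0.6 -1.1 -0.5] g 0
units [-0.09 -0.04  4.37]
t28.25 pos [0.5689 0.1998 0.3159] q [-0.431  0.3    0.011  1.556  0.005  1.261  1.167] toolx az -178.9 z [ 0.025  0.002 -1.   ] w -0.0002 F [-0.6 -1.1 -0.5] g 0
units [-0.48 -0.03  6.28]
knob side [209.03333333 255.41333333] [ 11   8  13  16 150]
```

View pics/s7.png

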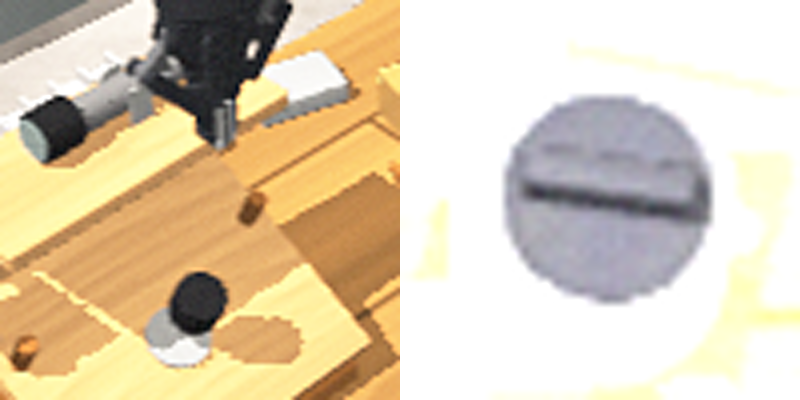

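The knob is still out (side pixel (209,255) as before). In the top view the cap's bar runs from (525,185) to (700,212) in the crop, about −100° in world, which is in line with the ribs. Next I push the knob home.

Call:
servo_tool(steps=[0,0,0.7,0,1,0,0,1.7,0,1,0,0,2.8,0,1,0,0,3.8,0,1,0,0,4.6,0,1,0,0,5.1,0,1,0,0,5.2,0,1,-0.1,0,5.4,0,1,-0.2,0,5.6,0,1,-0.3,0,5.8,0,1,-0.4,0,6,0,1,-0.5,0,6.2,0,1,-0.57,0,6.31,0,1,-0.57,0,6.31,0,1,-0.57,0,6.31,0,1])

```text
clock: 29.6
position: [0.5917, 0.2008, 0.1285]
tcp_rot: [-0.033, 3.114, 0.004]
wrist_force: [0.1, 0.4, -0.1]
width: -0.0
gripper_force: 0.0
```

```bash
python3 -c "
from h import *
info()"
```

```text
t29.60 pos [0.5917 0.2008 0.1285] q [-0.412  0.496  0.004  1.727  0.008  0.893  1.178] toolx az -178.8 z [ 0.027  0.003 -1.   ] w -0.0000 F [ 0.1  0.4 -0.1] g 0
```

Call:
servo_tool(steps=[0,0,0.07,0,1,-0.02,0,0.14,0,1,-0.02,0,0.2,0,1,-0.02,0,0.2,0,1])

```text
clock: 29.93
position: [0.5924, 0.2012, 0.1252]
tcp_rot: [-0.033, 3.113, 0.005]
wrist_force: [-8.0, -2.6, 18.1]
width: -0.0001
gripper_force: 9.5
```

```bash
python3 -c "
from h import *
info()"
```

```text
t29.93 pos [0.5924 0.2012 0.1252] q [-0.412  0.5    0.004  1.729  0.008  0.885  1.179] toolx az -178.8 z [ 0.028  0.004 -1.   ] w -0.0001 F [-8.  -2.6 18.1] g 9
```

Call:
servo_tool(steps=[0.1,0,-0.2,0,1,0.3,0,-0.6,0,1,0.6,0,-1.2,0,1,1,0,-2,0,1,1.5,0,-3,0,1,2.2,0,-4,0,1,3,0,-5,0,1,3,0,-6,0,1,3,0,-6.5,0,1,3,0,-6.5,0,1])

```text
clock: 30.77
position: [0.4979, 0.1993, 0.3202]
tcp_rot: [-0.034, 3.107, 0.01]
wrist_force: [-0.1, -0.5, -0.3]
width: 0.0001
gripper_force: 0.0
```

```bash
python3 -c "
from h import *
info()
t=arm.read_camera('top')[:,:,::-1];s=arm.read_camera('side')[:,:,::-1]
b,sb,_=blob(s,(192,240,225,275));a,sa,_=blob(t,(182,186,204,206));print('knob side',b,sb,'top',a,sa,tri(a,b))
cv2.imwrite('pics/s8.png',s)"
```

```text
t30.77 pos [0.4979 0.1993 0.3202] q [-0.47   0.172 -0.009  1.711  0.012  1.224  1.11 ] toolx az -178.8 z [ 0.034  0.007 -0.999] w 0.0001 F [-0.1 -0.5 -0.3] g 0
knob side [207.21917808 258.47260274] [  9  12  13  14 146] top [192.12621359 196.39805825] [  5   5  11  12 103] (array([0.61902158, 0.19964216, 0.11704124]), np.float64(0.00025031832206311817))
```

View pics/s8.png

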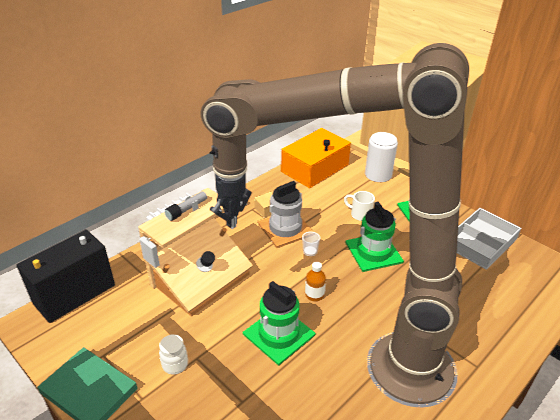

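The knob is back at exactly its starting position, (0.619,0.200,0.117), side pixel (207,258). The grey lantern's bar is turned and nothing else has moved. The arm is free, so I hand in.

```bash
python3 -c "
from station import arm
print(arm.hand_in())"
```

```text
the job is handed in; nothing more can be done
None
```

I pulled the knob out until it clicked, turned the lantern's cap to its stop in line with the ribs and let it spring back up, pushed the knob fully home, and handed the job in at about 31 s with the arm clear; to tilt the tool I ran joints 2 and 6 against their range limits, where readings went up to 0.003 rad past the stated values.

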